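Fetch a tin from the crowded spring dispenser

TASK

The carton, the canister and the bottle stand in the way of the tin dispenser: first move all three onto the black side mat, standing upright. Then take the top tin from the dispenser and set it down, without dropping it, flat in the middle of the open shipping box, leaving the next tin in the dispenser. Finally put the carton, the canister and the bottle back, each upright and centred on its own foot plate, the carton square to its plate; knock nothing over.

Things in the scene. Friction and masses are not known exactly. Their poses are not given: they have to be found in the camera images.
- carton_mid (a point): centre (half-way up) of a plain brown square carton, 54 x 54 mm and 84 mm tall, about 250 g; x and y square to its sides, z up. Best gripped 15 to 25 mm above this point. Starts on its foot plate beside the dispenser, 73 mm from the tin's axis. Finger room only across the line to the tin: close the fingers along that tangent.
- canister_mid (a point): centre (half-way up) of a brown card canister with steel lid and foot rims, a plain cylinder 56 mm in diameter and 80 mm tall, z up. Best gripped 15 to 25 mm above this point. Starts on its foot plate beside the dispenser, 73 mm from the tin's axis. Finger room only across the line to the tin: close the fingers along that tangent.
- bottle_mid (a point): centre (half-way up) of a white round glue bottle, 84 mm tall: straight body 44 mm across to 20 mm above this point (grip about 10 mm above it), then shoulder and black cap 20 mm across; z up. Starts on its foot plate beside the dispenser, 73 mm from the tin's axis. Finger room only across the line to the tin: close the fingers along that tangent.
- home_carton: foot plate of the carton: fixed square white plate 70 x 70 mm, 3 mm thick; origin at the centre of its underside on the table, x and y along its sides. The carton stands on its top (carton centre then 45 mm above the table).
- home_canister: foot plate of the canister: fixed round white plate, the larger one, 72 mm in diameter, 3 mm thick; origin at the centre of its underside. Canister centre 43 mm above the table when it stands on it.
- home_bottle: foot plate of the bottle: fixed round white plate, the smaller one, 58 mm in diameter, 3 mm thick; origin at the centre of its underside. Bottle centre 45 mm above the table when it stands on it.
- tin_mid (a point): centre (half-way up) of the top aluminium tin: round, 60 mm across, 36 mm tall, edges bevelled 5 mm, 80 g, z up. Loose on a like tin in a fixed spring dispenser (soft: 0.02 N/mm); underside 54 mm up, posts' tops 50 mm. Starts on the dispenser's axis. Grip at this height or slightly above, fingers closing along its y (posts lie on the x-y diagonals), lift straight up; the next tin rises.
- lifter (a joint): travel of the dispenser's spring lifter under the stack, in m: about 0 with both tins on it, about 0.036 when one tin is left, 0.072 or more when empty.
- mat: the side mat: fixed black rubber mat 290 mm (its x) by 120 mm (its y), 4 mm thick; origin at the centre of its underside, on the table. Room for three things in a row along its x, e.g. 85 mm apart. It is on the left or on the right.
- box: open-topped fixed shipping box of brown card, 170 mm (its x) by 150 mm (its y) outside, 45 mm tall, walls and floor 4 mm; flaps fold down outside on its y sides; a round white pad of 80 mm marks the middle of its floor. Origin at the centre of its underside, on the table; the tin's centre is 22 mm above the table when it stands on the floor. On the other side from the mat.

How it is judged:
By the outcome, as a careful person would: the job done as asked, in the order asked, and still so for the second after the job is handed in, with the robot touching nothing.
It also fails if it takes over 144 s, if anything falls off the work surface, if the arm or the gripper's body presses on something with over 40 N, if the wrist force passes 120 N, or if a joint passes its speed limit or range.

ROBOT

A 7-joint arm with a two-finger parallel gripper is mounted at the origin on the work surface. World frame = base frame: x ahead of the robot, y to its left, z up, the work surface at z = 0. Lengths are in m, angles in rad, forces in N, time in s.
With the tool pointing down it reaches from about 0.4 to 0.875 m from the base axis. Payload 19.3 kg.
Tool frame: the origin (TCP) lies at the very end of the fingers, on their centre line; the grasp point (between the pads) lies 19 mm behind it; z points along the fingers, y is the line along which they close (so a half turn about z gives the same grasp; the last joint's range is limited). The gripper opens to 85 mm and grips with 20 to 120 N. Pads are 22 mm wide; open, the fingers measure 114 mm over their backs; the gripper's body (76 mm by 85 mm) begins 54 mm behind the grasp point. The pads swing forward as they close: fully open they stand 13 mm farther back than shut.
Start: joints at [1.174, 0.521, -0.036, 1.599, 0.021, 1.021, -0.113], TCP at [0.201, -0.592, 0.231] pointing down, gripper open.
Joint ranges: [-2.91, 2.91], [-0.3, 2.13], [-1.5, 1.42], [0.17, 2.43], [-1.26, 4.41], [0.16, 1.93], [-2.52, 2.52]. Speed limits (rad/s): [1.89, 1.89, 2.39, 2.39, 3.01, 3.01, 3.01].

INTERFACE

Orientations are given as [roll, pitch, yaw] about the fixed x, y, z axes, in that order (R = Rz(yaw) Ry(pitch) Rx(roll)).
In Python, from plant import manip gives the robot as it stands. The module is installed in compiled form; this text tells all that it offers.
- The arm moves only by the tool send_rows, never from a script. Its arguments are lists of equal length, an entry for each row: "linear": the shift along the tool's x, y, z in m, a list of three; "yaw": the turn about the tool's z in degrees. A call has 1 to 8 rows; each row shifts and turns the commanded pose from where the row before left it, along the tool's axes as they then stand; what a row does not reach is not made up. A row lasts 1/8 s, in which the tool goes at most 62.5 mm and 10.7 degrees, less where a joint would pass 70% of its speed; a pose out of reach is approached as far as the arm can. A call is refused whole if a number of a shift passes 0.0625 or a number of a turn 10.7, either way. A call with a gripper value outside its range is refused whole. "claw" is the opening, from 0 (shut) to 1 (fully open), set as the call begins (left out, the last holds). The fingers move at their own pace and stop on an object; "grip_force" is the grip in N (left out, the last holds). Time passes only in rows, so rows that do not move let the fingers close. It gives the time, the measured TCP pose, the force, the opening and the grip force at its end, in the units of the state.
- manip.state(): the state, without advancing time (a new reading comes with each control period).
- manip.camera(name): name is "scene" or "top" or "wrist"; returns (picture, depth): 384x512x3 uint8, blue, green, red; 384x512 float32, m along the optical axis (not along the pixel's ray), 0 where there is no reading.
- manip.get_calibration(name): a dict with "fx", "fy", "cx", "cy" (pixels), "R" (3x3) and "t" (3): a world point X has camera coordinates R X + t; the wrist camera has in their place "hand_eye" (4x4, takes a point from camera to tool coordinates, whose origin is the TCP and whose axes are the flange's). Camera axes: x right, y down, z forward; pixel columns grow to the right and rows downward; lengths in m; the calibration is good to about 2 mm. A picture is of the moment at which its call begins: read the wrist's pose just before it. get_calibration takes no time and is no camera call.
- manip.finish_job(): hands the job in; it is judged then, once.
The state is a dict: "time_s": time; "qpos": joint angles; "qd": joint speeds; "joint_torque": joint torques, N m; "ee_pos": TCP position; "tcp_rot": TCP orientation; "wrist_force": force on the tool from outside, world axes, zero at the start; "torque": the same for the moment, N m; "opening": opening from 0.0 (shut) to 1.0 (fully open); "grip_force": force on a finger pad.
Only numpy, scipy, OpenCV 4.12 (cv2) and the standard library are available. Lean on these libraries where they do the work, as an engineer would, in place of code of your own. Each camera call takes 0.05 s, during which the arm holds its last target. There are 200 camera calls.

## Working session

There is one attempt and no reset: what is moved stays moved. The work goes in short steps, Python scripts to look and compute and a tool call to move; the robot and the scene stay as the last step left them, time stands still between calls to the robot, and variables do not carry over. Pictures are saved under pics/ and viewed, at most 14 in all, crops included, and the job is handed in when it is done.

Besides the shell and the picture viewer there is one more tool, called after "Request:" as name([rows], argument=value, ...), one row to a line, values as JSON. send_rows: Moves the arm, as the interface text tells. Its arguments: {"type":"object","properties":{"linear":{"type":"array"},"yaw":{"type":"array"},"claw":{"type":"number"},"grip_force":{"type":"number"}},"required":["linear","yaw"]}

```bash
mkdir -p pics; ls; python3 - <<'E'
from plant import manip
import cv2,numpy as np
s=manip.state();print({k:np.round(v,3).tolist() for k,v in s.items()})
for n in("top","scene"):
    p,d=manip.camera(n);np.savez("%s0.npz"%n,p=p,d=d);cv2.imwrite("pics/%s0.png"%n,p)
    c=manip.get_calibration(n);print(n,{k:np.round(v,3).tolist() for k,v in c.items()})
print(manip.get_calibration("wrist"))
E
```

```text
pics
{'time_s': 0.0, 'qpos': [1.174, 0.522, -0.036, 1.6, 0.021, 1.021, -0.113], 'qd': [-0.0, -0.0, 0.0, -0.0, -0.0, -0.001, 0.0], 'joint_torque': [0.003, -92.709, 1.98, -36.993, 0.018, 0.008, -0.0], 'ee_pos': [0.2, -0.592, 0.231], 'tcp_rot': [-3.14, 0.0, 0.327], 'wrist_force': [0.499, 0.24, -0.544], 'torque': [0.015, -0.005, 0.032], 'grip_force': 0.0, 'opening': 1.007}
top {'fx': 492.044, 'fy': 492.044, 'cx': 248.23, 'cy': 190.326, 'R': [[0.015, -1.0, -0.012], [-0.984, -0.013, -0.179], [0.178, 0.014, -0.984]], 't': [-0.005, 0.568, 1.034]}
scene {'fx': 367.441, 'fy': 367.441, 'cx': 255.301, 'cy': 189.962, 'R': [[0.1, 0.995, 0.002], [0.853, -0.085, -0.514], [-0.511, 0.054, -0.858]], 't': [-0.053, -0.459, 1.197]}
{'fx': 275.31168121103195, 'fy': 275.31168121103195, 'cx': 254.3602980488997, 'cy': 194.69346414235025, 'hand_eye': array([[-1.15761956e-03, -9.61651806e-01, -2.74270786e-01,
         6.99841378e-02],
       [ 9.99998368e-01, -1.49370620e-03,  1.01654135e-03,
        -2.18770263e-04],
       [-1.38723880e-03, -2.74269162e-01,  9.61651965e-01,
        -1.42799228e-01],
       [ 0.00000000e+00,  0.00000000e+00,  0.00000000e+00,
         1.00000000e+00]])}
```

View pics/top0.png

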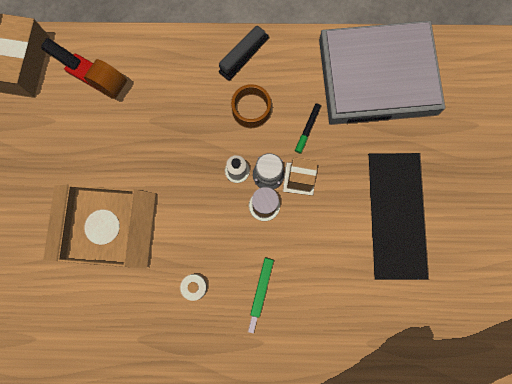

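View pics/scene0.png

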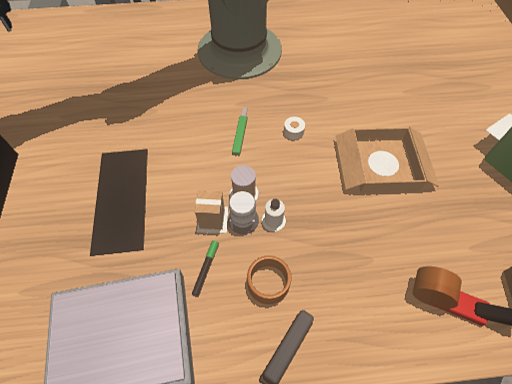

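The top view shows the bottle at (236,165), the tin at (269,167), the carton at (302,176) and the canister at (265,201). The mat is on the right, around (398,216), and the box on the left, with its pad at (102,227). The scene view agrees. Next I measure with depth.

```bash
cat > h.py <<'E'
import numpy as np,cv2
from scipy.spatial.transform import Rotation as Ro
from plant import manip
def cloud(d,n,st=None):
    c=manip.get_calibration(n);v,u=np.mgrid[:384,:512]
    P=np.stack([(u-c["cx"])/c["fx"]*d,(v-c["cy"])/c["fy"]*d,d],-1)
    if n=="wrist":
        H=c["hand_eye"];P=P@H[:3,:3].T+H[:3,3]
        W=P@Ro.from_euler("xyz",st["tcp_rot"]).as_matrix().T+np.array(st["ee_pos"])
    else: W=(P-c["t"])@np.array(c["R"])
    W[d<=0]=np.nan; return W
def shot(n,name):
    st=manip.state();p,d=manip.camera(n);cv2.imwrite("pics/%s.png"%name,p)
    return p,d,cloud(d,n,st),st
def rect(m): # min-area rect of points Nx2 in metres
    (c,s,a)=cv2.minAreaRect((m*1000).astype(np.float32));return np.round(c,1),np.round(s,1),round(a,1)
def circ(m):
    c,r=cv2.minEnclosingCircle((m*1000).astype(np.float32));return np.round(c,1),round(r,1)
E
python3 - <<'E'
from h import *
for n in("top","scene"):
    f=np.load(n+"0.npz");W=cloud(f["d"],n);p=f["p"].astype(int);z=W[...,2];print(n,"table z",np.nanmedian(z))
    if n=="top": C=dict(carton=(302,163),can=(265,198),bottle=(236,161),tin=(269,164))
    else: C=dict(carton=(209,201),can=(243,178),bottle=(275,204),tin=(242,203))
    for k,(u,v) in C.items():
        z0=np.nanmax(z[v-4:v+5,u-4:u+5]) if k!="x" else 0
        m=np.zeros(z.shape,bool);m[v-17:v+18,u-17:u+18]=1
        m&=abs(z-np.nanmedian(z[v-2:v+3,u-2:u+3]))<.004
        _,L=cv2.connectedComponents(m.astype(np.uint8),connectivity=4);m=L==L[v,u]
        X=W[m];print(k,m.sum(),"z",np.median(X[:,2]).round(4),"mean",X.mean(0).round(4),rect(X[:,:2]),circ(X[:,:2]))
    g=p.sum(2)
    m=(g<110)&(abs(z-.004)<.012);_,L,S,ce=cv2.connectedComponentsWithStats(m.astype(np.uint8));i=1+np.argmax(S[1:,4]);X=W[L==i]
    print("mat",S[i],np.nanmedian(X,0).round(4),rect(X[:,:2]))
    u,v=(102,227) if n=="top" else (384,163)
    m=(g>560);m[:v-25]=0;m[v+25:]=0;m[:,:u-25]=0;m[:,u+25:]=0;X=W[m&np.isfinite(z)];print("pad",len(X),X.mean(0).round(4),circ(X[:,:2]))
    m=abs(z-.045)<.006;m[:v-55]=0;m[v+55:]=0;m[:,:u-65]=0;m[:,u+65:]=0;X=W[m];print("boxrim",len(X),rect(X[:,:2]))
E
```

```text
top table z 0.00020845304297096152
carton 540 z 0.0868 mean [ 0.6083 -0.1143  0.0868] (array([ 607.1, -114.9]), array([54.6, 52.8]), 81.8) (array([ 606.1, -114.2]), 36.8)
can 531 z 0.0832 mean [ 0.5415 -0.0336  0.0832] (array([541.3, -33.7]), array([55.9, 54.9]), 46.1) (array([541.5, -33.6]), 28.5)
bottle 67 z 0.0862 mean [0.6217 0.0308 0.0864] (array([622.3,  31.1]), array([19.3, 18. ]), 42.5) (array([621.9,  30.9]), 10.2)
tin 531 z 0.0895 mean [ 0.6138 -0.0415  0.0894] (array([614. , -41.2]), array([55.7, 56. ]), 0.1) (array([614.6, -41.6]), 29.3)
mat [ 368  153   60  126 3930] [ 0.5188 -0.3357  0.004 ] (array([ 526. , -335.4]), array([286.7, 118.7]), 1.0)
pad 913 [0.4879 0.3373 0.0038] (array([487.6, 337.1]), 39.5)
boxrim 1361 (array([487.8, 333.9]), array([182.4, 170.6]), 86.2)
scene table z -2.4586085171479398e-05
carton 539 z 0.0866 mean [ 0.6091 -0.1116  0.0865] (array([ 607.7, -111.8]), array([54.4, 55.2]), 81.7) (array([ 608.8, -111.6]), 37.2)
can 413 z 0.083 mean [ 0.5446 -0.0298  0.083 ] (array([543.9, -29.9]), array([55.6, 57.3]), 68.6) (array([544. , -30.1]), 29.4)
bottle 65 z 0.0861 mean [0.6245 0.034  0.0862] (array([623.6,  33.9]), array([17.6, 21. ]), 82.3) (array([623.6,  34.2]), 10.7)
tin 480 z 0.0894 mean [ 0.6191 -0.0383  0.0893] (array([618.2, -37.7]), array([56.7, 55.7]), 20.3) (array([618.1, -38.2]), 29.4)
mat [  0 152  18  63 186] [ 0.443  -0.6185  0.0076] (array([ 453.7, -618.8]), array([  4.9, 180.3]), 89.7)
pad 613 [0.4913 0.3399 0.0039] (array([490.5, 339.7]), 40.7)
boxrim 1012 (array([489.9, 339. ]), array([180.1, 173.7]), 86.8)
```

Request:
send_rows([
  [0, 0, 0],
  [0, 0, 0],
  [0, 0, 0],
  [0, 0, 0],
  [0, 0, 0],
  [0, 0, 0],
], yaw=[-10.5, -10.5, -10.5, -10.5, -10.5, -10.5], claw=1, grip_force=30)

```text
time_s: 0.85
ee_pos: [0.2005, -0.5918, 0.231]
tcp_rot: [-3.141, -0.001, 1.432]
wrist_force: [0.4, 0.6, -0.1]
opening: 1.004
grip_force: 0.0
```

Request:
send_rows([
  [0.02, 0.012, 0],
  [0.04, 0.025, 0],
  [0.05, 0.032, 0],
  [0.05, 0.032, 0],
  [0.05, 0.032, 0],
  [0.05, 0.032, 0],
  [0.05, 0.032, 0],
  [0.05, 0.032, 0],
], yaw=[0, 0, 0, 0, 0, 0, 0, 0])

```text
time_s: 1.85
ee_pos: [0.4801, -0.266, 0.2314]
tcp_rot: [-3.142, -0.0, 1.424]
wrist_force: [0.9, -0.5, 0.1]
opening: 0.998
grip_force: 0.0
```

Request:
send_rows([
  [0.05, 0.032, 0],
  [0.05, 0.032, 0],
  [0.04, 0.025, 0],
  [0.03, 0.017, 0],
  [0, 0, 0],
  [0, 0, 0],
], yaw=[0, 0, 0, 0, 0, 0])

```text
time_s: 2.6
ee_pos: [0.6078, -0.1156, 0.2311]
tcp_rot: [-3.141, 0.0, 1.425]
wrist_force: [-0.7, -1.0, -0.1]
opening: 1.0
grip_force: 0.0
```

```bash
cat > look.py <<'E'
from h import *
import sys
def tops(W,zlist):
    z=W[...,2]
    for k,(z0,x,y,r) in zlist.items():
        m=(abs(z-z0)<.004)&(np.hypot(W[...,0]-x,W[...,1]-y)<r)
        X=W[m]
        if len(X)<20: print(k,"none");continue
        print(k,len(X),"z",np.median(X[:,2]).round(4),rect(X[:,:2]),circ(X[:,:2]))
E
python3 - <<'E'
from look import *
p,d,W,st=shot("wrist","w1");print(st["time_s"],np.round(st["ee_pos"],4),np.degrees(st["tcp_rot"]).round(2),np.round(st["qpos"],2))
tops(W,dict(carton=(.087,.6075,-.113,.04),can=(.083,.5425,-.032,.032),bottle=(.087,.623,.0325,.015),tin=(.09,.616,-.04,.033)))
E
```

```text
2.6 [ 0.6078 -0.1156  0.2311] [-1.7996e+02  2.0000e-02  8.1650e+01] [ 0.38  0.54 -0.43  1.6   0.25  1.06 -0.26]
carton 2477 z 0.0873 (array([ 608. , -112.9]), array([54.4, 53.5]), 80.3) (array([ 607.6, -112.8]), 37.2)
can 2603 z 0.0836 (array([543.8, -31.3]), array([56.2, 56.6]), 53.5) (array([543.5, -31.3]), 28.7)
bottle 437 z 0.087 (array([624.5,  32.5]), array([19.7, 19.4]), 83.0) (array([624.5,  32.6]), 10.2)
tin 2734 z 0.09 (array([616.8, -39.8]), array([57.1, 57.3]), 20.6) (array([617. , -39.7]), 29.2)
```

View pics/w1.png

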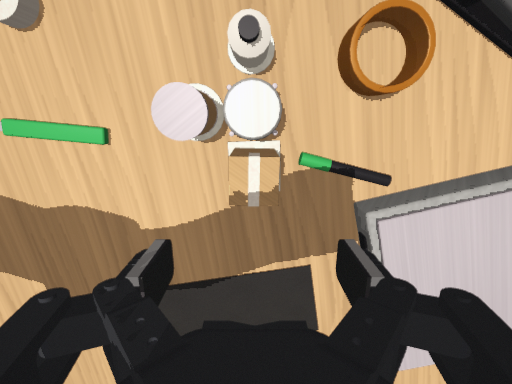

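The wrist view agrees with the fixed cameras: carton top at (254,180), tin at (252,108), canister at (180,111), bottle cap at (249,28). The marker lies low, to the right. I'll descend on the carton.

Request:
send_rows([
  [0.0027, 0, 0.02],
  [0, 0, 0.035],
  [0, 0, 0.04],
  [0, 0, 0.035],
  [0, 0, 0.025],
  [0, 0, 0.019],
  [0, 0, 0.01],
  [0, 0, 0],
], yaw=[0, 0, 0, 0, 0, 0, 0, 0])

```text
time_s: 3.65
ee_pos: [0.6087, -0.1132, 0.0472]
tcp_rot: [-3.141, 0.0, 1.426]
wrist_force: [0.1, -0.7, 0.9]
opening: 1.002
grip_force: 0.0
```

Request:
send_rows([
  [0, 0, 0],
  [0, 0, 0],
  [0, 0, 0],
  [0, 0, 0],
  [0, 0, 0],
], yaw=[0, 0, 0, 0, 0], claw=0, grip_force=30)

```text
time_s: 4.28
ee_pos: [0.6092, -0.1131, 0.0481]
tcp_rot: [3.141, 0.0, 1.426]
wrist_force: [-2.2, -0.5, 6.9]
opening: 0.628
grip_force: 31.9
```

Request:
send_rows([
  [0, 0, -0.01],
  [0, 0, -0.025],
  [0, 0, -0.035],
  [0, 0, -0.03],
  [-0.01, 0.0025, -0.015],
  [-0.025, 0.006, 0],
  [-0.035, 0.008, 0],
  [-0.04, 0.009, 0],
], yaw=[0, 0, 0, 0, 0, 0, 0, 0])

```text
time_s: 5.28
ee_pos: [0.6179, -0.227, 0.162]
tcp_rot: [-3.141, -0.0, 1.427]
wrist_force: [0.2, -0.2, -3.6]
opening: 0.628
grip_force: 33.1
```

Request:
send_rows([
  [-0.04, 0.009, 0],
  [-0.035, 0.008, 0],
  [-0.02, 0.005, 0.01],
  [-0.009, 0.002, 0.025],
  [0, 0, 0.03],
  [0, 0, 0.025],
  [0, 0, 0.015],
  [0, 0, 0],
], yaw=[0, 0, 0, 0, 0, 0, 0, 0])

```text
time_s: 6.28
ee_pos: [0.6265, -0.3308, 0.0556]
tcp_rot: [-3.139, -0.001, 1.427]
wrist_force: [-0.8, 0.3, -2.4]
opening: 0.628
grip_force: 32.9
```

Request:
send_rows([
  [0, 0, 0.004],
  [0, 0, 0.003],
  [0, 0, 0.001],
  [0, 0, 0],
], yaw=[0, 0, 0, 0])

```text
time_s: 6.78
ee_pos: [0.627, -0.332, 0.0495]
tcp_rot: [3.141, 0.0, 1.426]
wrist_force: [0.7, -0.7, -3.3]
opening: 0.627
grip_force: 33.0
```

Request:
send_rows([
  [0, 0, 0.001],
  [0, 0, 0.0007],
  [0, 0, 0],
], yaw=[0, 0, 0])

```text
time_s: 7.15
ee_pos: [0.6272, -0.332, 0.0492]
tcp_rot: [3.141, 0.0, 1.426]
wrist_force: [-7.7, 3.3, 15.5]
opening: 0.625
grip_force: 35.2
```

Request:
send_rows([
  [0, 0, 0],
  [0, 0, 0],
  [0, 0, 0],
  [0, 0, 0],
  [0, 0, -0.01],
  [0, 0, -0.03],
  [0, 0, -0.04],
  [0, 0, -0.04],
], yaw=[0, 0, 0, 0, 0, 0, 0, 0], claw=1)

```text
time_s: 8.15
ee_pos: [0.627, -0.3318, 0.1696]
tcp_rot: [3.141, -0.0, 1.426]
wrist_force: [0.5, -0.2, 1.1]
opening: 0.999
grip_force: 0.0
```

Request:
send_rows([
  [0, 0, -0.02],
  [0, 0, 0],
  [0, 0, 0],
  [0, 0, 0],
  [0, 0, 0],
  [0, 0, 0],
  [0, 0, 0],
  [0, 0, 0],
], yaw=[10.7, 10.7, 10.7, 10.7, 10.7, 10.7, 10.7, 10.7])

```text
time_s: 9.15
ee_pos: [0.6272, -0.3318, 0.1884]
tcp_rot: [-3.141, -0.001, -0.074]
wrist_force: [0.3, -0.6, 0.1]
opening: 0.999
grip_force: 0.0
```

Request:
send_rows([
  [0, 0, 0],
  [-0.01, -0.025, 0],
  [-0.02, -0.05, 0],
  [-0.022, -0.055, 0],
  [-0.022, -0.055, 0],
  [-0.02, -0.05, 0],
  [-0.014, -0.035, 0],
  [0, 0, 0],
], yaw=[2.5, 0, 0, 0, 0, 0, 0, 0])

```text
time_s: 10.15
ee_pos: [0.5495, -0.0485, 0.1885]
tcp_rot: [-3.14, -0.001, -0.107]
wrist_force: [0.9, -0.4, -0.8]
opening: 0.998
grip_force: 0.0
```

```bash
python3 - <<'E'
from look import *
p,d,W,st=shot("wrist","w2");print(st["time_s"],np.round(st["ee_pos"],4),np.degrees(st["tcp_rot"]).round(2),np.round(st["qpos"],2))
tops(W,dict(can=(.083,.5435,-.031,.032),bottle=(.087,.6245,.0325,.015),tin=(.09,.617,-.04,.033)))
z=W[...,2];g=p.min(2)
m=(abs(z-.003)<.004)&(g>150)&(np.hypot(W[...,0]-.608,W[...,1]+.113)<.06);print("cartonplate",rect(W[m][:,:2]),m.sum())
p,d,W,st=shot("top","t2");tops(W,dict(carton=(.088,.625,-.335,.05)))
E
```

```text
10.15 [ 0.5495 -0.0485  0.1885] [-1.7993e+02 -5.0000e-02 -6.1300e+00] [ 0.02  0.46 -0.05  1.84  0.03  0.85 -1.72]
can 2740 z 0.0835 (array([543.8, -31.8]), array([56. , 56.2]), 56.2) (array([543.7, -31.8]), 28.5)
bottle 470 z 0.087 (array([624.3,  32.2]), array([20.1, 19.2]), 82.3) (array([624.5,  32.5]), 10.3)
tin 3628 z 0.0901 (array([617., -40.]), array([57.3, 57.5]), 55.6) (array([616.8, -40. ]), 29.2)
cartonplate (array([0., 0.]), array([0., 0.]), 0.0) 0
carton 619 z 0.0879 (array([ 625.5, -333.6]), array([54.9, 54.9]), 80.9) (array([ 625.6, -334. ]), 37.1)
```

View pics/w2.png

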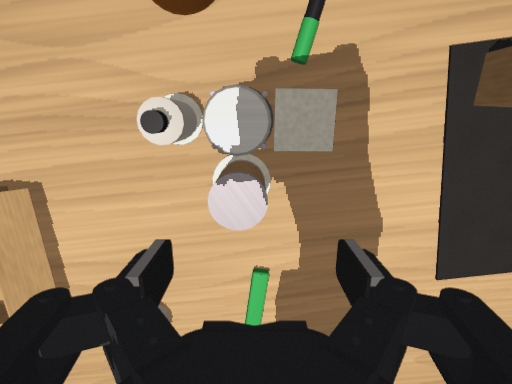

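The carton stands on the mat, and its empty plate is at (305,120) in shade. Next is the canister at (238,201).

Request:
send_rows([
  [-0.0036, -0.008, 0],
  [-0.004, -0.008, 0.01],
  [0, 0, 0.03],
  [0, 0, 0.04],
  [0, 0, 0.035],
  [0, 0, 0.02],
  [0, 0, 0.0075],
  [0, 0, 0],
], yaw=[0, 0, 0, 0, 0, 0, 0, 0])

```text
time_s: 11.25
ee_pos: [0.5437, -0.0347, 0.0449]
tcp_rot: [-3.142, 0.001, -0.111]
wrist_force: [0.6, -0.7, 0.8]
opening: 0.997
grip_force: 0.0
```

Request:
send_rows([
  [0, 0, 0],
  [0, 0, 0],
  [0, 0, 0],
  [0, 0, 0],
  [0, 0, 0],
  [0, 0, 0],
], yaw=[0, 0, 0, 0, 0, 0], claw=0)

```text
time_s: 12.0
ee_pos: [0.5444, -0.0347, 0.046]
tcp_rot: [-3.141, -0.001, -0.111]
wrist_force: [-1.7, 0.8, 6.6]
opening: 0.647
grip_force: 30.5
```

Request:
send_rows([
  [0, 0, -0.01],
  [0, 0, -0.025],
  [0, 0, -0.035],
  [0, 0, -0.03],
  [-0.005, 0.015, -0.015],
  [-0.01, 0.035, 0],
  [-0.012, 0.045, 0],
  [-0.012, 0.05, 0],
], yaw=[0, 0, 0, 0, 0, 0, 0, 0])

```text
time_s: 13.0
ee_pos: [0.4875, -0.1764, 0.1601]
tcp_rot: [3.141, 0.0, -0.111]
wrist_force: [0.1, -0.1, -2.1]
opening: 0.645
grip_force: 32.5
```

Request:
send_rows([
  [-0.012, 0.05, 0],
  [-0.012, 0.05, 0],
  [-0.012, 0.042, 0],
  [-0.008, 0.025, 0.015],
  [0, 0, 0.03],
  [0, 0, 0.035],
  [0, 0, 0.025],
  [0, 0, 0.004],
], yaw=[0, 0, 0, 0, 0, 0, 0, 0])

```text
time_s: 14.0
ee_pos: [0.425, -0.3356, 0.0498]
tcp_rot: [-3.14, 0.003, -0.112]
wrist_force: [0.7, 0.3, -2.2]
opening: 0.647
grip_force: 32.6
```

Request:
send_rows([
  [0, 0, 0],
  [0, 0, 0],
  [0, 0, 0],
], yaw=[0, 0, 0])

```text
time_s: 14.38
ee_pos: [0.427, -0.336, 0.0519]
tcp_rot: [3.141, -0.001, -0.111]
wrist_force: [-0.3, 0.1, -1.3]
opening: 0.651
grip_force: 32.7
```

Request:
send_rows([
  [0, 0, 0.003],
  [0, 0, 0.0015],
  [0, 0, 0.0005],
  [0, 0, 0],
], yaw=[0, 0, 0, 0])

```text
time_s: 14.88
ee_pos: [0.4268, -0.3357, 0.047]
tcp_rot: [3.141, -0.0, -0.111]
wrist_force: [-5.2, 4.7, 22.0]
opening: 0.648
grip_force: 35.0
```

Request:
send_rows([
  [0, 0, 0],
  [0, 0, 0],
  [0, 0, 0],
  [0, 0, 0],
  [0, 0, -0.01],
  [0, 0, -0.03],
  [0, 0, -0.04],
  [0, 0, -0.04],
], yaw=[0, 0, 0, 0, 0, 0, 0, 0], claw=1)

```text
time_s: 15.88
ee_pos: [0.4266, -0.3356, 0.168]
tcp_rot: [3.141, -0.0, -0.111]
wrist_force: [-0.1, -0.7, -0.5]
opening: 1.002
grip_force: 0.0
```

Request:
send_rows([
  [0, 0, -0.02],
  [0, 0, 0],
  [0, 0, 0],
  [0, 0, 0],
  [0, 0, 0],
  [0, 0, 0],
  [0, 0, 0],
  [0, 0, 0],
], yaw=[-10.7, -10.7, -10.7, -10.7, -10.7, -10.7, -10.7, -10.7])

```text
time_s: 16.88
ee_pos: [0.4266, -0.3358, 0.1868]
tcp_rot: [3.141, 0.001, 1.389]
wrist_force: [-0.5, -0.0, -0.1]
opening: 1.002
grip_force: 0.0
```

Request:
send_rows([
  [0, 0, 0],
  [0.016, 0.0067, 0],
  [0.035, 0.014, 0],
  [0.05, 0.02, 0],
  [0.05, 0.02, 0],
  [0.05, 0.02, 0],
  [0.05, 0.02, 0],
  [0.05, 0.02, 0],
], yaw=[-4.9, 0, 0, 0, 0, 0, 0, 0])

```text
time_s: 17.88
ee_pos: [0.5783, -0.0457, 0.1866]
tcp_rot: [3.141, 0.0, 1.467]
wrist_force: [0.7, -0.3, 0.4]
opening: 1.0
grip_force: 0.0
```

Request:
send_rows([
  [0.044, 0.02, 0],
  [0.03, 0.013, 0],
  [0.011, 0.005, 0],
  [0, 0, 0],
  [0, 0, 0],
], yaw=[0, 0, 0, 0, 0])

```text
time_s: 18.5
ee_pos: [0.6237, 0.0308, 0.1862]
tcp_rot: [-3.141, 0.001, 1.466]
wrist_force: [-0.9, -0.8, -0.2]
opening: 0.994
grip_force: 0.0
```

```bash
python3 - <<'E'
from look import *
p,d,W,st=shot("wrist","w3");print(st["time_s"],np.round(st["ee_pos"],4),np.degrees(st["tcp_rot"]).round(2),np.round(st["qpos"],2))
tops(W,dict(bottle=(.087,.6245,.0325,.015),tin=(.09,.617,-.04,.033)))
p,d,W,st=shot("top","t3");tops(W,dict(carton=(.088,.625,-.335,.05),can=(.084,.427,-.336,.04)))
E
```

```text
18.5 [0.6237 0.0308 0.1862] [-1.7999e+02  5.0000e-02  8.4020e+01] [ 0.15  0.6  -0.44  1.63  0.3   0.98 -0.5 ]
bottle 383 z 0.0872 (array([624.4,  33. ]), array([20. , 19.2]), 84.6) (array([624.5,  32.7]), 10.3)
tin 2410 z 0.0902 (array([616.7, -38.4]), array([56.3, 56.6]), 26.2) (array([616.9, -38.6]), 29.2)
carton 605 z 0.0881 (array([ 625.8, -334. ]), array([54.9, 54.7]), 81.3) (array([ 626. , -334.3]), 37.2)
can 571 z 0.0846 (array([ 423.6, -336.9]), array([53.7, 55.3]), 1.5) (array([ 423.7, -337.4]), 29.1)
```

Request:
send_rows([
  [0.002, 0.0005, 0.015],
  [0, 0, 0.03],
  [0, 0, 0.035],
  [0, 0, 0.03],
  [0, 0, 0.02],
  [0, 0, 0.015],
  [0, 0, 0.005],
  [0, 0, 0],
], yaw=[0, 0, 0, 0, 0, 0, 0, 0])

```text
time_s: 19.6
ee_pos: [0.6251, 0.034, 0.0364]
tcp_rot: [3.141, -0.0, 1.468]
wrist_force: [0.4, 0.1, 0.3]
opening: 0.998
grip_force: 0.0
```

Request:
send_rows([
  [0, 0, 0],
  [0, 0, 0],
  [0, 0, 0],
  [0, 0, 0],
  [0, 0, 0],
  [0, 0, 0],
  [0, 0, 0],
], yaw=[0, 0, 0, 0, 0, 0, 0], claw=0)

```text
time_s: 20.48
ee_pos: [0.6251, 0.034, 0.0367]
tcp_rot: [3.141, -0.0, 1.468]
wrist_force: [-1.5, 0.8, 6.1]
opening: 0.502
grip_force: 29.9
```

Request:
send_rows([
  [0, 0, -0.01],
  [0, 0, -0.025],
  [0, 0, -0.035],
  [0, 0, -0.035],
  [-0.01, 0, -0.025],
  [-0.02, -0.003, -0.005],
  [-0.04, -0.006, 0],
  [-0.05, -0.009, 0],
], yaw=[0, 0, 0, 0, 0, 0, 0, 0])

```text
time_s: 21.48
ee_pos: [0.5936, -0.0849, 0.1704]
tcp_rot: [-3.141, -0.0, 1.469]
wrist_force: [0.9, -0.9, -2.1]
opening: 0.502
grip_force: 31.0
```

Request:
send_rows([
  [-0.055, -0.009, 0],
  [-0.055, -0.009, 0],
  [-0.055, -0.009, 0],
  [-0.05, -0.009, 0],
  [-0.03, -0.004, 0],
  [-0.0122, -0.0016, 0.01],
  [0, 0, 0.03],
  [0, 0, 0.035],
], yaw=[0, 0, 0, 0, 0, 0, 0, 0])

```text
time_s: 22.48
ee_pos: [0.5267, -0.3346, 0.0947]
tcp_rot: [3.142, -0.001, 1.469]
wrist_force: [0.6, -0.1, -1.6]
opening: 0.501
grip_force: 31.0
```

Request:
send_rows([
  [0, 0, 0.03],
  [0, 0, 0.02],
  [0, 0, 0.006],
  [0, 0, 0],
  [0, 0, 0],
], yaw=[0, 0, 0, 0, 0])

```text
time_s: 23.1
ee_pos: [0.5274, -0.3354, 0.0411]
tcp_rot: [3.14, 0.001, 1.468]
wrist_force: [0.5, -0.5, -1.2]
opening: 0.501
grip_force: 30.9
```

Request:
send_rows([
  [0, 0, 0.002],
  [0, 0, 0.0015],
  [0, 0, 0.0005],
  [0, 0, 0],
], yaw=[0, 0, 0, 0])

```text
time_s: 23.6
ee_pos: [0.5272, -0.3354, 0.0377]
tcp_rot: [3.141, 0.001, 1.468]
wrist_force: [-7.0, 4.1, 23.4]
opening: 0.501
grip_force: 33.3
```

Request:
send_rows([
  [0, 0, 0],
  [0, 0, 0],
  [0, 0, 0],
  [0, 0, 0],
  [0, 0, -0.01],
  [0, 0, -0.03],
  [0, 0, -0.04],
  [0, 0, -0.04],
], yaw=[0, 0, 0, 0, 0, 0, 0, 0], claw=1)

```text
time_s: 24.6
ee_pos: [0.5269, -0.335, 0.158]
tcp_rot: [3.141, -0.0, 1.468]
wrist_force: [-0.1, 0.1, 0.9]
opening: 1.0
grip_force: 0.0
```

Request:
send_rows([
  [0, 0, -0.025],
  [0.015, 0.003, -0.01],
  [0.03, 0.006, 0],
  [0.05, 0.009, 0],
  [0.055, 0.01, 0],
  [0.055, 0.01, 0],
  [0.05, 0.01, 0],
  [0.03, 0.007, 0],
], yaw=[0, 0, 0, 0, 0, 0, 0, 0])

```text
time_s: 25.6
ee_pos: [0.6108, -0.0529, 0.1907]
tcp_rot: [-3.141, -0.001, 1.472]
wrist_force: [-0.0, -0.6, -0.1]
opening: 1.003
grip_force: 0.0
```

Request:
send_rows([
  [0.018, 0.0036, 0],
  [0, 0, 0],
  [0, 0, 0],
], yaw=[0, 0, 0])

```text
time_s: 25.98
ee_pos: [0.6159, -0.0411, 0.1909]
tcp_rot: [-3.141, 0.001, 1.467]
wrist_force: [0.0, -0.3, 0.3]
opening: 1.001
grip_force: 0.0
```

```bash
python3 - <<'E'
from look import *
p,d,W,st=shot("wrist","w4");print(st["time_s"],np.round(st["ee_pos"],4),np.degrees(st["tcp_rot"]).round(2),np.round(st["qpos"],2))
tops(W,dict(tin=(.09,.617,-.04,.033)))
p2,d,W2,_=shot("top","t4");tops(W2,dict(carton=(.088,.625,-.335,.05),can=(.084,.427,-.336,.04),bottle=(.088,.527,-.335,.03)))
np.savez("w4.npz",p=p,W=W)
cv2.imwrite("pics/w4v.png",np.hstack([p,p2[100:300].repeat(1,0)][:1]))
E
```

```text
25.975 [ 0.6159 -0.0411  0.1909] [-1.7997e+02  4.0000e-02  8.4040e+01] [ 0.28  0.59 -0.45  1.64  0.3   0.98 -0.38]
tin 2884 z 0.0902 (array([616.8, -39.5]), array([57.2, 57.5]), 21.4) (array([616.8, -39.7]), 29.2)
carton 617 z 0.0881 (array([ 625.6, -333.9]), array([54.8, 55.1]), 82.2) (array([ 625.5, -333.9]), 37.2)
can 215 z 0.0846 (array([ 427.4, -353.2]), array([53.3, 23.9]), 15.9) (array([ 424.6, -343.6]), 26.6)
bottle 71 z 0.0883 (array([ 525.6, -337.7]), array([19.9, 17.3]), 83.5) (array([ 526.1, -338.4]), 10.8)
```

View pics/w4.png

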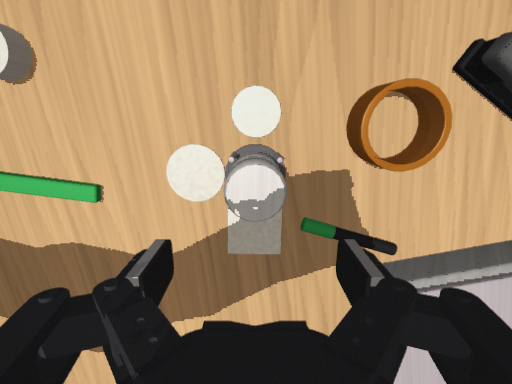

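```bash
cat > plates.py <<'E'
from look import *
def plates(p,W):
    z=W[...,2];hsv=cv2.cvtColor(p,cv2.COLOR_BGR2HSV);m0=(hsv[...,1]<45)&(abs(z-.003)<.004)
    for k,x,y,r in(("carton",.608,-.113,.06),("can",.544,-.032,.042),("bottle",.624,.0325,.035)):
        m=m0&(np.hypot(W[...,0]-x,W[...,1]-y)<r)
        n,L,S,c=cv2.connectedComponentsWithStats(m.astype(np.uint8),connectivity=4)
        X=W[L==1+np.argmax(S[1:,4])][:,:2];print(k,len(X),"mean",(X.mean(0)*1000).round(1),rect(X),circ(X))
E
python3 - <<'E'
from plates import *
f=np.load("w4.npz");plates(f["p"],f["W"])
f=cv2.imread("pics/t4.png")
E
```

```text
carton 1912 mean [ 607.4 -119.7] (array([ 607.8, -114.7]), array([64.2, 69.5]), 83.0) (array([ 608.2, -114.4]), 46.3)
can 2619 mean [545.2 -30.3] (array([544.4, -31.2]), array([71. , 70.2]), 47.4) (array([547.3, -32.8]), 38.8)
bottle 2008 mean [625.5  33.1] (array([625.6,  32.5]), array([56.8, 56.1]), 89.3) (array([625.4,  32.4]), 28.8)
```

Request:
send_rows([
  [0.0015, 0.0008, 0.012],
  [0, 0, 0.03],
  [0, 0, 0.035],
  [0, 0, 0.03],
  [0, 0, 0.018],
  [0, 0, 0.01],
  [0, 0, 0.002],
  [0, 0, 0],
], yaw=[0, 0, 0, 0, 0, 0, 0, 0])

```text
time_s: 27.08
ee_pos: [0.6176, -0.0383, 0.0548]
tcp_rot: [3.141, -0.0, 1.468]
wrist_force: [-0.2, 0.7, 0.4]
opening: 0.999
grip_force: 0.0
```

Request:
send_rows([
  [0, 0, 0],
  [0, 0, 0],
  [0, 0, 0],
  [0, 0, 0],
  [0, 0, 0],
  [0, 0, 0],
], yaw=[0, 0, 0, 0, 0, 0], claw=0, grip_force=25)

```text
time_s: 27.82
ee_pos: [0.6171, -0.0383, 0.054]
tcp_rot: [-3.141, -0.0, 1.468]
wrist_force: [-0.4, 1.4, 0.2]
opening: 0.693
grip_force: 27.8
```

Request:
send_rows([
  [0, 0, -0.004],
  [0, 0, -0.01],
  [0, 0, -0.015],
  [0, 0, -0.02],
  [0, 0, -0.025],
  [0, 0, -0.025],
  [0.01, -0.005, -0.015],
  [0.025, -0.011, -0.006],
], yaw=[0, 0, 0, 0, 0, 0, 0, 0])

```text
time_s: 28.82
ee_pos: [0.6049, -0.0019, 0.1755]
tcp_rot: [3.14, 0.0, 1.466]
wrist_force: [0.1, 0.8, -0.1]
opening: 0.693
grip_force: 27.7
```

Request:
send_rows([
  [0.04, -0.018, 0],
  [0.05, -0.023, 0],
  [0.05, -0.023, 0],
  [0.05, -0.023, 0],
  [0.05, -0.023, 0],
  [0.045, -0.021, 0],
  [0.03, -0.014, 0],
  [0.0116, -0.005, 0],
], yaw=[0, 0, 0, 0, 0, 0, 0, 0])

```text
time_s: 29.82
ee_pos: [0.4873, 0.3408, 0.1745]
tcp_rot: [-3.141, -0.001, 1.471]
wrist_force: [0.0, -0.2, -1.0]
opening: 0.693
grip_force: 27.7
```

Request:
send_rows([
  [0, 0, 0],
  [0, 0, 0],
], yaw=[0, 0])

```text
time_s: 30.08
ee_pos: [0.4897, 0.3369, 0.1741]
tcp_rot: [3.141, 0.001, 1.467]
wrist_force: [0.8, -0.5, 0.2]
opening: 0.693
grip_force: 27.7
```

```bash
python3 - <<'E'
from plates import *
p,d,W,st=shot("wrist","w5");print(st["time_s"],np.round(st["ee_pos"],4),np.degrees(st["tcp_rot"]).round(2),st["opening"])
e=st["ee_pos"];z=W[...,2]
m=(abs(W[...,0]-e[0])<.035)&(abs(W[...,1]-e[1])<.035)&(z>e[2]+.02)&(z<e[2]+.045);X=W[m];print("tin top",m.sum(),X.mean(0).round(4),np.percentile(z[m]-e[2],[5,50,95]).round(4))
p2,d,W2,_=shot("top","t5");z=W2[...,2]
g=p2.min(2);m=(g>150)&(abs(z-.004)<.004)&(np.hypot(W2[...,0]-.489,W2[...,1]-.338)<.06);print("pad",m.sum(),circ(W2[m][:,:2]))
m=(abs(z-.054)<.006)|(abs(z-.09)<.006);m&=np.hypot(W2[...,0]-.617,W2[...,1]+.04)<.03;print("next tin z",np.median(z[m]),m.sum())
cv2.imwrite("pics/w5t.png",np.hstack([p[:, 40:480],cv2.resize(p2[140:290,30:170],(350,375))[:384][:, :350] if 0 else np.pad(cv2.resize(p2[140:290,30:170],(350,375)),((0,9),(0,0),(0,0)))]))
E
```

```text
30.075 [0.4897 0.3369 0.1741] [1.7999e+02 4.0000e-02 8.4030e+01] 0.6926273075294461
tin top 13620 [0.4901 0.342  0.208 ] [0.0259 0.0346 0.0387]
pad 215 (array([490.6, 333.8]), 39.9)
next tin z 0.08952056502012651 534
```

View pics/w5t.png

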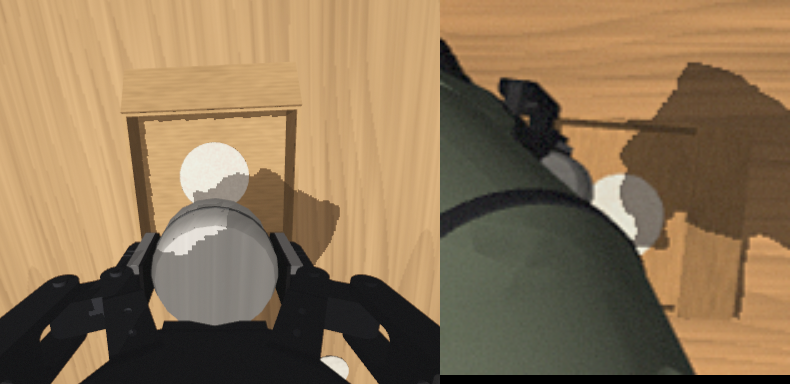

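The tin is held level; its top is at (215,260). The white pad is visible in the open box at (214,170), and the next tin has risen to about 0.0895.

Request:
send_rows([
  [0.003, 0, 0.01],
  [0, 0, 0.025],
  [0, 0, 0.035],
  [0, 0, 0.035],
  [0, 0, 0.03],
  [0, 0, 0.018],
  [0, 0, 0.008],
  [0, 0, 0.003],
], yaw=[0, 0, 0, 0, 0, 0, 0, 0])

```text
time_s: 31.18
ee_pos: [0.4896, 0.3415, 0.0103]
tcp_rot: [3.141, -0.0, 1.468]
wrist_force: [0.4, -0.3, -0.0]
opening: 0.694
grip_force: 27.7
```

Request:
send_rows([
  [0, 0, 0],
  [0, 0, 0],
  [0, 0, 0],
], yaw=[0, 0, 0])

```text
time_s: 31.55
ee_pos: [0.4896, 0.3415, 0.0106]
tcp_rot: [3.141, -0.0, 1.468]
wrist_force: [-0.0, 0.8, -1.1]
opening: 0.694
grip_force: 27.7
```

Request:
send_rows([
  [-0.001, 0, 0.003],
  [0, 0, 0.002],
  [0, 0, 0.0005],
  [0, 0, 0],
], yaw=[0, 0, 0, 0])

```text
time_s: 32.05
ee_pos: [0.4893, 0.3402, 0.0053]
tcp_rot: [3.141, 0.0, 1.468]
wrist_force: [-4.3, -4.0, 18.6]
opening: 0.69
grip_force: 29.3
```

Request:
send_rows([
  [0, 0, -0.0003],
  [0, 0, 0],
  [0, 0, 0],
  [0, 0, 0],
  [0, 0, 0],
], yaw=[0, 0, 0, 0, 0], claw=1)

```text
time_s: 32.67
ee_pos: [0.4893, 0.3404, 0.0049]
tcp_rot: [-3.142, 0.0, 1.468]
wrist_force: [-0.3, -1.4, 0.5]
opening: 1.0
grip_force: 0.0
```

Request:
send_rows([
  [0, 0, -0.01],
  [0, 0, -0.03],
  [0, 0, -0.04],
  [0, 0, -0.045],
  [0, 0, -0.04],
  [0, 0, -0.02],
  [0, 0, 0],
  [0, 0, 0],
], yaw=[0, 0, 0, 0, 0, 0, 0, 0])

```text
time_s: 33.67
ee_pos: [0.4891, 0.3401, 0.1895]
tcp_rot: [-3.141, 0.0, 1.468]
wrist_force: [0.2, -0.2, -0.3]
opening: 1.0
grip_force: 0.0
```

```bash
python3 - <<'E'
from plates import *
p,d,W,st=shot("wrist","w6");print(st["time_s"],np.round(st["ee_pos"],4))
z=W[...,2]
tops(W,dict(tin=(.04,.489,.339,.05)))
m=(abs(z-.045)<.005)&(np.hypot(W[...,0]-.489,W[...,1]-.339)<.13);print("rim",rect(W[m][:,:2]))
m=(abs(z-.004)<.004)&(np.hypot(W[...,0]-.489,W[...,1]-.339)<.06)&(cv2.cvtColor(p,cv2.COLOR_BGR2HSV)[...,1]<50);print("pad",circ(W[m][:,:2]))
E
```

```text
33.675 [0.4891 0.3401 0.1895]
tin 2068 z 0.0401 (array([489.2, 339.1]), array([56.8, 56.5]), 21.7) (array([489.6, 338.9]), 29.1)
rim (array([490. , 339.2]), array([176. , 170.8]), 86.4)
pad (array([489.6, 338.9]), 40.0)
```

View pics/w6.png

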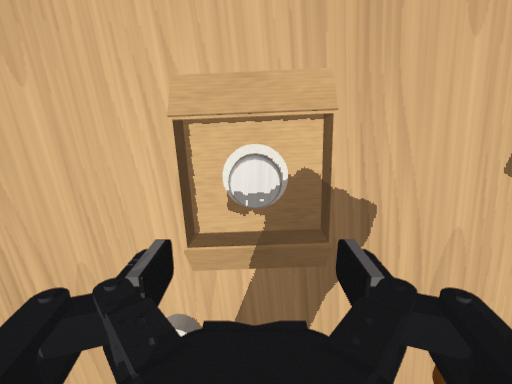

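The tin stands flat on the pad at (255,180), concentric within 0.5 mm. Next I fly back and measure the plates from two places.

Request:
send_rows([
  [-0.02, 0.008, -0.01],
  [-0.04, 0.016, -0.02],
  [-0.05, 0.02, -0.01],
  [-0.055, 0.021, 0],
  [-0.055, 0.021, 0],
  [-0.055, 0.021, 0],
  [-0.055, 0.021, 0],
  [-0.04, 0.017, 0],
], yaw=[0, 0, 0, 0, 0, 0, 0, 0])

```text
time_s: 34.72
ee_pos: [0.5955, -0.0454, 0.229]
tcp_rot: [-3.14, 0.001, 1.467]
wrist_force: [-0.1, -0.8, -0.0]
opening: 1.0
grip_force: 0.0
```

Request:
send_rows([
  [-0.016, 0.006, 0],
  [0, 0, 0],
  [0, 0, 0],
], yaw=[0, 0, 0])

```text
time_s: 35.1
ee_pos: [0.5997, -0.0573, 0.2297]
tcp_rot: [-3.141, -0.001, 1.47]
wrist_force: [-0.1, 0.5, -0.1]
opening: 0.997
grip_force: 0.0
```

```bash
python3 - <<'E'
from plates import *
p,d,W,st=shot("wrist","w7");print(st["time_s"],np.round(st["ee_pos"],4))
plates(p,W);tops(W,dict(tin=(.09,.617,-.04,.033)))
E
```

```text
35.1 [ 0.5997 -0.0573  0.2297]
carton 1983 mean [ 607.  -115.1] (array([ 608.5, -112.2]), array([68.8, 68.8]), 83.4) (array([ 607.7, -112.2]), 48.0)
can 2230 mean [545.2 -30.6] (array([544.5, -31.3]), array([71.3, 70.5]), 42.2) (array([547.3, -32.8]), 38.7)
bottle 1678 mean [625.4  32.9] (array([625.3,  32.4]), array([56.4, 56. ]), 84.1) (array([625.3,  32.3]), 28.7)
tin 2347 z 0.0901 (array([616.7, -39.2]), array([57. , 57.1]), 14.9) (array([616.9, -39.7]), 29.2)
```

Request:
send_rows([
  [-0.03, 0, 0],
  [-0.05, 0, 0],
  [-0.05, 0, 0],
  [-0.01, 0, 0],
  [0, 0, 0],
  [0, 0, 0],
], yaw=[0, 0, 0, 0, 0, 0])

```text
time_s: 35.9
ee_pos: [0.5861, -0.1962, 0.23]
tcp_rot: [3.141, -0.001, 1.471]
wrist_force: [0.2, 0.9, -0.2]
opening: 1.0
grip_force: 0.0
```

```bash
python3 - <<'E'
from plates import *
p,d,W,st=shot("wrist","w8");print(st["time_s"],np.round(st["ee_pos"],4))
plates(p,W);tops(W,dict(carton=(.088,.626,-.334,.05),can=(.084,.427,-.336,.04),bottle=(.088,.527,-.335,.03)))
E
```

```text
35.9 [ 0.5861 -0.1962  0.23  ]
carton 3110 mean [ 608.4 -111.6] (array([ 608.6, -112.8]), array([69.9, 69. ]), 83.4) (array([ 608.5, -112.8]), 48.2)
can 3107 mean [545.5 -31. ] (array([544.7, -31. ]), array([72.2, 71.1]), 36.3) (array([547.5, -32.4]), 38.5)Traceback (most recent call last):
  File "<stdin>", line 3, in <module>
  File "plates.py", line 7, in plates
    X=W[L==1+np.argmax(S[1:,4])][:,:2];print(k,len(X),"mean",(X.mean(0)*1000).round(1),rect(X),circ(X))
             ~~~~~~~~~^^^^^^^^^
    return _wrapfunc(a, 'argmax', axis=axis, out=out, **kwds)
    return bound(*args, **kwds)
ValueError: attempt to get argmax of an empty sequence
```

View pics/w8.png

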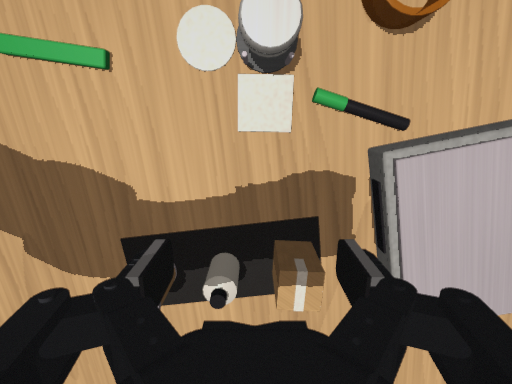

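Carton plate is clear at (265,102). The carton (298,275) and bottle (222,280) stand upright on the mat, with the canister partly hidden behind the left finger at (165,285). Next I go over the carton.

Request:
send_rows([
  [-0.02, 0.008, 0],
  [-0.035, 0.015, 0],
  [-0.04, 0.017, 0],
  [-0.025, 0.01, 0],
  [-0.011, 0.0044, 0],
  [0, 0, 0],
  [0, 0, 0],
], yaw=[2.5, 0, 0, 0, 0, 0, 0])

```text
time_s: 36.83
ee_pos: [0.6215, -0.3342, 0.2301]
tcp_rot: [3.142, -0.0, 1.426]
wrist_force: [0.9, -0.2, 0.3]
opening: 0.997
grip_force: 0.0
```

```bash
python3 - <<'E'
from plates import *
p,d,W,st=shot("wrist","w9");print(st["time_s"],np.round(st["ee_pos"],4),np.degrees(st["tcp_rot"]).round(2))
tops(W,dict(carton=(.088,.626,-.334,.05),can=(.084,.427,-.336,.04),bottle=(.088,.527,-.335,.03)))
E
```

```text
36.825 [ 0.6215 -0.3342  0.2301] [ 1.800e+02 -3.000e-02  8.169e+01]
carton 2540 z 0.0883 (array([ 627.7, -332.2]), array([54.4, 54. ]), 81.5) (array([ 627.5, -332.3]), 37.2)
can 2062 z 0.0846 (array([ 426.3, -335. ]), array([56.8, 56.4]), 9.1) (array([ 425.6, -335.5]), 29.4)
bottle 285 z 0.0881 (array([ 527.6, -336.5]), array([19.8, 19.6]), 30.8) (array([ 527.4, -336.3]), 10.3)
```

Request:
send_rows([
  [0.0015, 0.003, 0.01],
  [0.0014, 0.0024, 0.03],
  [0, 0, 0.04],
  [0, 0, 0.04],
  [0, 0, 0.03],
  [0, 0, 0.022],
  [0, 0, 0.01],
  [0, 0, 0],
], yaw=[0, 0, 0, 0, 0, 0, 0, 0])

```text
time_s: 37.88
ee_pos: [0.6271, -0.3334, 0.0478]
tcp_rot: [-3.141, -0.0, 1.425]
wrist_force: [0.0, -0.0, -0.0]
opening: 0.999
grip_force: 0.0
```

Request:
send_rows([
  [0, 0, 0],
  [0, 0, 0],
  [0, 0, 0],
  [0, 0, 0],
  [0, 0, 0],
  [0, 0, 0],
], yaw=[0, 0, 0, 0, 0, 0], claw=0, grip_force=30)

```text
time_s: 38.62
ee_pos: [0.6275, -0.3338, 0.049]
tcp_rot: [3.14, 0.0, 1.425]
wrist_force: [-2.0, -0.2, 6.3]
opening: 0.632
grip_force: 33.5
```

Request:
send_rows([
  [0, 0, -0.01],
  [0, 0, -0.025],
  [0, 0, -0.035],
  [0, 0, -0.03],
  [0.01, -0.002, -0.015],
  [0.025, -0.005, 0],
  [0.035, -0.007, 0],
  [0.04, -0.0085, 0],
], yaw=[0, 0, -0.8, -0.9, 0, 0, 0, 0])

```text
time_s: 39.62
ee_pos: [0.6167, -0.2201, 0.1624]
tcp_rot: [-3.141, -0.0, 1.453]
wrist_force: [0.4, 0.1, -3.3]
opening: 0.63
grip_force: 32.9
```

Request:
send_rows([
  [0.04, -0.0085, 0],
  [0.035, -0.007, 0],
  [0.02, -0.004, 0],
  [0.0108, -0.0023, 0],
  [0, 0, 0.03],
  [0, 0, 0.03],
  [0, 0, 0.02],
  [0, 0, 0],
], yaw=[0, 0, 0, 0, 0, 0, 0, 0])

```text
time_s: 40.62
ee_pos: [0.6075, -0.1144, 0.0817]
tcp_rot: [-3.139, 0.0, 1.454]
wrist_force: [-0.1, 0.5, -2.5]
opening: 0.629
grip_force: 32.9
```

Request:
send_rows([
  [0, 0, 0],
  [0, 0, 0],
], yaw=[0, 0])

```text
time_s: 40.88
ee_pos: [0.6087, -0.1142, 0.084]
tcp_rot: [3.14, 0.0, 1.454]
wrist_force: [0.2, 0.1, -2.7]
opening: 0.625
grip_force: 32.9
```

```bash
python3 - <<'E'
from plates import *
p,d,W,st=shot("wrist","w10");e=st["ee_pos"];print(st["time_s"],np.round(e,4),np.degrees(st["tcp_rot"]).round(2))
z=W[...,2];h=np.nanmedian(z[(np.hypot(W[...,0]-e[0],W[...,1]-e[1])<.01)&(z>e[2])]);print(h)
tops(W,dict(carton=(h,e[0],e[1],.045)))
E
```

```text
40.875 [ 0.6087 -0.1142  0.084 ] [1.7991e+02 1.0000e-02 8.3310e+01]
0.12346239898152439
carton 13480 z 0.1233 (array([ 608.4, -110.7]), array([52.2, 71.3]), 83.5) (array([ 608.5, -110.1]), 36.7)
```

View pics/w10.png

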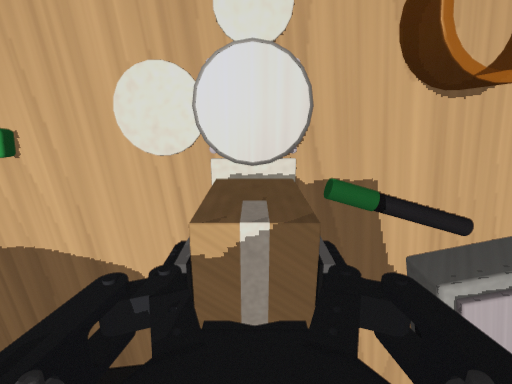

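The carton (254,270) is held square, with the plate's edge showing at (253,168). I lower it.

Request:
send_rows([
  [0, 0, 0.008],
  [0, 0, 0.012],
  [0, 0, 0.009],
  [0, 0, 0.004],
  [0, 0, 0.002],
  [0, 0, 0],
  [0, 0, 0],
], yaw=[0, 0, 0, 0, 0, 0, 0])

```text
time_s: 41.8
ee_pos: [0.6083, -0.1141, 0.048]
tcp_rot: [3.141, 0.0, 1.454]
wrist_force: [-0.5, 0.3, -4.2]
opening: 0.629
grip_force: 33.2
```

Request:
send_rows([
  [0, 0, 0.001],
  [0, 0, 0],
], yaw=[0, 0])

```text
time_s: 42.05
ee_pos: [0.6083, -0.114, 0.0479]
tcp_rot: [3.141, 0.0, 1.454]
wrist_force: [-7.0, 0.3, 15.0]
opening: 0.627
grip_force: 35.2
```

Request:
send_rows([
  [0, 0, 0],
  [0, 0, 0],
  [0, 0, 0],
  [0, 0, 0],
  [0, 0, -0.01],
  [0, 0, -0.03],
  [0, 0, -0.04],
  [0, 0, -0.04],
], yaw=[0, 0, 0, 0, 0, 0, 0, 0], claw=1)

```text
time_s: 43.05
ee_pos: [0.608, -0.114, 0.1688]
tcp_rot: [3.141, -0.0, 1.454]
wrist_force: [-0.8, 0.4, 0.8]
opening: 1.0
grip_force: 0.0
```

Request:
send_rows([
  [0, 0, -0.03],
  [0, 0, 0],
  [0, 0, 0],
  [0, 0, 0],
  [0, 0, 0],
  [0, 0, 0],
  [0, 0, 0],
  [0, 0, 0],
], yaw=[10.7, 10.7, 10.7, 10.7, 10.7, 10.7, 10.7, 10.7])

```text
time_s: 44.05
ee_pos: [0.6082, -0.1139, 0.1977]
tcp_rot: [-3.141, -0.001, -0.046]
wrist_force: [-0.4, 0.6, 0.4]
opening: 1.0
grip_force: 0.0
```

Request:
send_rows([
  [0, 0, 0],
  [-0.015, 0.02, 0],
  [-0.03, 0.045, 0],
  [-0.035, 0.055, 0],
  [-0.035, 0.055, 0],
  [-0.025, 0.04, 0],
  [-0.0157, 0.0258, 0],
  [0, 0, 0],
], yaw=[4.3, 0, 0, 0, 0, 0, 0, 0])

```text
time_s: 45.05
ee_pos: [0.4269, -0.3335, 0.1975]
tcp_rot: [3.141, 0.0, -0.118]
wrist_force: [0.3, 0.3, -0.5]
opening: 1.0
grip_force: 0.0
```

Request:
send_rows([
  [0, 0, 0],
  [0, 0, 0],
], yaw=[0, 0])

```text
time_s: 45.3
ee_pos: [0.4298, -0.3305, 0.197]
tcp_rot: [-3.141, -0.0, -0.113]
wrist_force: [-0.1, -0.3, -0.7]
opening: 0.998
grip_force: 0.0
```

```bash
python3 - <<'E'
from plates import *
p,d,W,st=shot("wrist","w11");print(st["time_s"],np.round(st["ee_pos"],4),np.degrees(st["tcp_rot"]).round(2),np.round(st["qpos"],2))
tops(W,dict(can=(.084,.426,-.3355,.04),bottle=(.088,.527,-.335,.03)))
p,d,W,_=shot("top","t11");tops(W,dict(carton=(.087,.607,-.114,.045)))
E
```

```text
45.3 [ 0.4298 -0.3305  0.197 ] [-1.7998e+02 -2.0000e-02 -6.4800e+00] [ 0.54  0.43  0.01  1.86 -0.01  0.85 -1.13]
can 2636 z 0.0846 (array([ 426.1, -335.5]), array([56.3, 56.1]), 81.3) (array([ 425.7, -335.8]), 28.8)
bottle 469 z 0.0881 (array([ 527.4, -336.9]), array([18.9, 19.8]), 82.3) (array([ 527.5, -337.1]), 10.1)
carton 609 z 0.0868 (array([ 607.9, -105.8]), array([72.7, 54.2]), 81.8) (array([ 607.1, -109.2]), 40.0)
```

Request:
send_rows([
  [-0.0032, 0.0056, 0.01],
  [0, 0, 0.03],
  [0, 0, 0.035],
  [0, 0, 0.035],
  [0, 0, 0.025],
  [0, 0, 0.01],
  [0, 0, 0.005],
  [0, 0, 0],
], yaw=[0, 0, 0, 0, 0, 0, 0, 0])

```text
time_s: 46.4
ee_pos: [0.4256, -0.3366, 0.0473]
tcp_rot: [3.141, -0.0, -0.115]
wrist_force: [-0.2, -0.3, 0.6]
opening: 0.998
grip_force: 0.0
```

Request:
send_rows([
  [0, 0, 0],
  [0, 0, 0],
  [0, 0, 0],
  [0, 0, 0],
  [0, 0, 0],
  [0, 0, 0],
], yaw=[0, 0, 0, 0, 0, 0], claw=0)

```text
time_s: 47.15
ee_pos: [0.4258, -0.3366, 0.0476]
tcp_rot: [3.141, -0.001, -0.115]
wrist_force: [0.1, 1.5, 6.8]
opening: 0.651
grip_force: 30.4
```

Request:
send_rows([
  [0, 0, -0.01],
  [0, 0, -0.025],
  [0, 0, -0.035],
  [0, 0, -0.03],
  [0.005, -0.015, -0.02],
  [0.01, -0.035, 0],
  [0.012, -0.05, 0],
  [0.012, -0.055, 0],
], yaw=[0, 0, 0, 0, 0, 0, 0, 0])

```text
time_s: 48.15
ee_pos: [0.4822, -0.1858, 0.1677]
tcp_rot: [3.141, -0.001, -0.116]
wrist_force: [1.4, 0.3, -1.8]
opening: 0.649
grip_force: 32.7
```

Request:
send_rows([
  [0.012, -0.055, 0],
  [0.012, -0.05, 0],
  [0.011, -0.035, 0],
  [0.0085, -0.0219, 0],
  [0, 0, 0.03],
  [0, 0, 0.03],
  [0, 0, 0.02],
  [0, 0, 0],
], yaw=[0, 0, 0, 0, 0, 0, 0, 0])

```text
time_s: 49.15
ee_pos: [0.543, -0.0311, 0.0864]
tcp_rot: [3.141, 0.002, -0.115]
wrist_force: [-0.2, -0.0, -1.2]
opening: 0.648
grip_force: 32.6
```

Request:
send_rows([
  [0, 0, 0],
  [0, 0, 0],
], yaw=[0, 0])

```text
time_s: 49.4
ee_pos: [0.5442, -0.0311, 0.088]
tcp_rot: [-3.141, -0.002, -0.115]
wrist_force: [0.1, 0.6, -1.3]
opening: 0.648
grip_force: 32.6
```

Request:
send_rows([
  [0, 0, 0.008],
  [0, 0, 0.014],
  [0, 0, 0.01],
  [0, 0, 0.005],
  [0, 0, 0.002],
  [0, 0, 0.001],
  [0, 0, 0],
  [0, 0, 0],
], yaw=[0, 0, 0, 0, 0, 0, 0, 0])

```text
time_s: 50.4
ee_pos: [0.5438, -0.0311, 0.0471]
tcp_rot: [-3.142, -0.0, -0.115]
wrist_force: [0.8, -0.4, -2.1]
opening: 0.647
grip_force: 32.6
```

Request:
send_rows([
  [0, 0, 0.0008],
  [0, 0, 0],
], yaw=[0, 0])

```text
time_s: 50.65
ee_pos: [0.5439, -0.0311, 0.0466]
tcp_rot: [-3.141, -0.001, -0.115]
wrist_force: [-2.4, 0.1, 7.9]
opening: 0.647
grip_force: 33.6
```

Request:
send_rows([
  [0, 0, 0],
  [0, 0, 0],
  [0, 0, 0],
  [0, 0, 0],
  [0, 0, -0.01],
  [0, 0, -0.03],
  [0, 0, -0.04],
  [0, 0, -0.04],
], yaw=[0, 0, 0, 0, 0, 0, 0, 0], claw=1)

```text
time_s: 51.65
ee_pos: [0.5436, -0.0311, 0.168]
tcp_rot: [-3.142, -0.0, -0.115]
wrist_force: [0.7, 0.3, 0.1]
opening: 0.995
grip_force: 0.0
```

Request:
send_rows([
  [0, 0, -0.03],
  [0, 0, 0],
  [0, 0, 0],
  [0, 0, 0],
  [0, 0, 0],
  [0, 0, 0],
  [0, 0, 0],
  [0, 0, 0],
], yaw=[-10.7, -10.7, -10.7, -10.7, -10.7, -10.7, -10.7, -10.7])

```text
time_s: 52.65
ee_pos: [0.5436, -0.0313, 0.1968]
tcp_rot: [3.141, 0.0, 1.385]
wrist_force: [-0.6, 0.8, 0.1]
opening: 0.998
grip_force: 0.0
```

Request:
send_rows([
  [0, 0, 0],
  [-0.025, 0.002, 0],
  [-0.05, 0.003, 0],
  [-0.055, 0.003, 0],
  [-0.055, 0.003, 0],
  [-0.055, 0.003, 0],
  [-0.04, 0.003, 0],
  [-0.0253, 0.0017, 0],
], yaw=[-4.4, 0, 0, 0, 0, 0, 0, 0])

```text
time_s: 53.65
ee_pos: [0.5265, -0.3389, 0.1967]
tcp_rot: [-3.142, 0.001, 1.454]
wrist_force: [0.4, 0.7, 0.2]
opening: 0.998
grip_force: 0.0
```

Request:
send_rows([
  [0, 0, 0],
  [0, 0, 0],
], yaw=[0, 0])

```text
time_s: 53.9
ee_pos: [0.5274, -0.3357, 0.1965]
tcp_rot: [3.141, -0.0, 1.457]
wrist_force: [0.4, 0.6, 1.0]
opening: 1.001
grip_force: 0.0
```

```bash
python3 - <<'E'
from plates import *
p,d,W,st=shot("wrist","w12");print(st["time_s"],np.round(st["ee_pos"],4),np.degrees(st["tcp_rot"]).round(2))
tops(W,dict(bottle=(.088,.527,-.335,.03)))
p,d,W,_=shot("top","t12");tops(W,dict(can=(.083,.543,-.033,.035),carton=(.086,.607,-.118,.037)))
E
```

```text
53.9 [ 0.5274 -0.3357  0.1965] [ 1.7999e+02 -1.0000e-02  8.3460e+01]
bottle 354 z 0.0882 (array([ 527.4, -336.6]), array([20., 19.]), 83.8) (array([ 527.5, -336.7]), 10.2)
can 529 z 0.0832 (array([541.7, -32.3]), array([57. , 53.4]), 0.7) (array([541.7, -32.5]), 28.6)
carton 592 z 0.0867 (array([ 606.4, -114.9]), array([54.4, 54.4]), 83.0) (array([ 606.6, -116.4]), 36.2)
```

Request:
send_rows([
  [-0.0007, 0, 0.015],
  [0, 0, 0.03],
  [0, 0, 0.035],
  [0, 0, 0.035],
  [0, 0, 0.025],
  [0, 0, 0.014],
  [0, 0, 0.005],
  [0, 0, 0],
], yaw=[0, 0, 0, 0, 0, 0, 0, 0])

```text
time_s: 55.0
ee_pos: [0.5274, -0.3372, 0.0374]
tcp_rot: [3.141, 0.0, 1.456]
wrist_force: [0.3, -0.4, 0.3]
opening: 0.999
grip_force: 0.0
```

Request:
send_rows([
  [0, 0, 0],
  [0, 0, 0],
  [0, 0, 0],
  [0, 0, 0],
  [0, 0, 0],
  [0, 0, 0],
  [0, 0, 0],
], yaw=[0, 0, 0, 0, 0, 0, 0], claw=0)

```text
time_s: 55.88
ee_pos: [0.5275, -0.3374, 0.0378]
tcp_rot: [3.141, 0.0, 1.456]
wrist_force: [-1.0, 0.6, 6.2]
opening: 0.507
grip_force: 29.9
```

Request:
send_rows([
  [0, 0, -0.01],
  [0, 0, -0.025],
  [0, 0, -0.035],
  [0, 0, -0.035],
  [0.01, 0.001, -0.025],
  [0.02, 0.003, -0.005],
  [0.04, 0.006, 0],
  [0.05, 0.008, 0],
], yaw=[0, 0, 0, 0, 0, 0, 0, 0])

```text
time_s: 56.88
ee_pos: [0.5586, -0.2185, 0.1714]
tcp_rot: [-3.141, -0.0, 1.455]
wrist_force: [1.1, -0.1, -1.8]
opening: 0.505
grip_force: 31.0
```

Request:
send_rows([
  [0.055, 0.008, 0],
  [0.055, 0.008, 0],
  [0.055, 0.008, 0],
  [0.05, 0.007, 0],
  [0.03, 0.004, 0],
  [0.0129, 0.0017, 0],
  [0, 0, 0],
  [0, 0, 0],
], yaw=[0, 0, 0, 0, 0, 0, 0, 0])

```text
time_s: 57.88
ee_pos: [0.6246, 0.0303, 0.1719]
tcp_rot: [-3.141, 0.001, 1.454]
wrist_force: [-0.2, -0.0, -1.7]
opening: 0.506
grip_force: 31.0
```

Request:
send_rows([
  [0.0015, 0.0004, 0.01],
  [0, 0, 0.025],
  [0, 0, 0.035],
  [0, 0, 0.03],
  [0, 0, 0.02],
  [0, 0, 0.01],
  [0, 0, 0],
  [0, 0, 0],
], yaw=[0, 0, 0, 0, 0, 0, 0, 0])

```text
time_s: 58.88
ee_pos: [0.626, 0.0334, 0.043]
tcp_rot: [3.14, -0.0, 1.456]
wrist_force: [-0.0, 0.9, -0.7]
opening: 0.504
grip_force: 31.0
```

Request:
send_rows([
  [-0.0018, -0.0006, 0.002],
  [0, 0, 0.002],
  [0, 0, 0.001],
  [0, 0, 0],
  [0, 0, 0],
], yaw=[0, 0, 0, 0, 0])

```text
time_s: 59.5
ee_pos: [0.6246, 0.0317, 0.0371]
tcp_rot: [3.142, -0.0, 1.456]
wrist_force: [-0.2, -0.5, -1.2]
opening: 0.5
grip_force: 31.0
```

Request:
send_rows([
  [0, 0, 0.001],
  [0, 0, 0],
], yaw=[0, 0])

```text
time_s: 59.75
ee_pos: [0.6247, 0.0317, 0.0368]
tcp_rot: [3.141, 0.0, 1.456]
wrist_force: [-4.4, -0.8, 9.9]
opening: 0.499
grip_force: 32.0
```

Released next, then a check from about (0.60,-0.10).

Request:
send_rows([
  [0, 0, 0],
  [0, 0, 0],
  [0, 0, 0],
  [0, 0, 0],
  [0, 0, -0.01],
  [0, 0, -0.03],
  [0, 0, -0.04],
  [0, 0, -0.04],
], yaw=[0, 0, 0, 0, 0, 0, 0, 0], claw=1)

```text
time_s: 60.75
ee_pos: [0.6245, 0.0317, 0.158]
tcp_rot: [3.141, -0.0, 1.456]
wrist_force: [0.8, -0.6, -0.3]
opening: 1.0
grip_force: 0.0
```

Request:
send_rows([
  [0, 0, -0.04],
  [-0.02, 0, -0.04],
  [-0.04, 0, -0.02],
  [-0.04, 0, 0],
  [-0.02, 0, 0],
  [0, 0, 0],
  [0, 0, 0],
], yaw=[0, 0, 0, 0, 0, 0, 0])

```text
time_s: 61.62
ee_pos: [0.611, -0.086, 0.2561]
tcp_rot: [-3.141, -0.001, 1.457]
wrist_force: [0.2, 0.9, -0.4]
opening: 1.001
grip_force: 0.0
```

```bash
python3 - <<'E'
from plates import *
p,d,W,st=shot("wrist","w13");print(st["time_s"],np.round(st["ee_pos"],4),np.degrees(st["tcp_rot"]).round(2))
tops(W,dict(carton=(.086,.6085,-.116,.038),can=(.082,.5443,-.0313,.032),bottle=(.087,.625,.0325,.025),tin=(.091,.617,-.04,.028)))
p,d,W,_=shot("top","t13");tops(W,dict(boxtin=(.04,.488,.337,.04)))
E
```

```text
61.625 [ 0.611  -0.086   0.2561] [-1.7999e+02 -5.0000e-02  8.3510e+01]
carton 1980 z 0.0873 (array([ 608.5, -112.5]), array([55.3, 53.6]), 84.7) (array([ 608.3, -113.2]), 36.1)
can 2051 z 0.0836 (array([543.8, -30.4]), array([55.2, 56.6]), 83.6) (array([543.9, -30.5]), 28.5)
bottle 319 z 0.0871 (array([625.6,  31.9]), array([19.4, 18.8]), 82.5) (array([625.2,  32.3]), 10.0)
tin 2015 z 0.0901 (array([617. , -39.8]), array([55.2, 54.6]), 39.7) (array([617., -40.]), 28.0)
boxtin 487 z 0.0394 (array([487.1, 335.4]), array([55.6, 55.8]), 0.5) (array([487.1, 335.9]), 29.2)
```

View pics/w13.png

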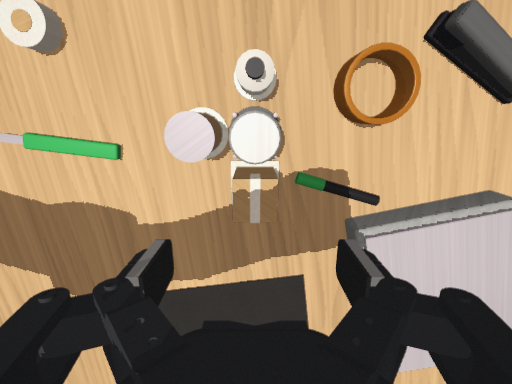

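All three are upright and within about 1 mm of their plate centres: carton (254,195), canister (190,137), bottle (255,72). The next tin is in the dispenser at (255,135), and the arm is clear of everything.

```bash
python3 -c "
from plant import manip;print(manip.finish_job())"
```

```text
the job is handed in; nothing more can be done
None
```

I handed the job in at about 62 s: the top tin lies flat in the middle of the box, the next tin is still in the dispenser, and the carton, canister and bottle stand upright within about 1 mm of their plate centres, the carton square to its plate within about 1°.

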